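# Shut down the workshop's disc sander

## Robot

A 6-joint arm with a two-finger parallel gripper is mounted at the origin on the work surface. World frame = base frame: x ahead of the robot, y to its left, z up, the work surface at z = 0. Lengths are in mm, angles in rad, forces in N, time in s.
With the tool pointing down it reaches from about 275 to 1000 mm from the base axis. Payload 8.4 kg.
Tool frame: the origin (TCP) lies between the finger pads; the fingertips stand 8 mm ahead of it and the grasp point (between the pads) lies 11 mm behind it (tcp_to_tips is the distance from the TCP to the fingertips, in mm); z points along the fingers, y is the line along which they close (so a half turn about z gives the same grasp; the last joint's range is limited). The gripper opens to 85 mm and grips with 20 to 120 N. Pads are 22 mm wide; open, the fingers measure 114 mm over their backs; the gripper's body (76 mm by 85 mm) begins 54 mm behind the grasp point. The pads swing forward as they close: fully open they stand 13 mm farther back than shut.
Start: joints at [-1.302, 0.353, 1.633, -0, 1.155, -0.002], TCP at [167.187, -602.226, 239.281] pointing down, gripper open.
Joint ranges: [-2.63, 2.63], [-0.92, 2.1], [0.06, 2.66], [-1.3, 4.44], [0, 2.69], [-3.02, 3.02]. Speed limits (rad/s): [2.22, 2.22, 2.79, 3.14, 3.14, 3.14].

## Interface

Orientations are given as [roll, pitch, yaw] about the fixed x, y, z axes, in that order (R = Rz(yaw) Ry(pitch) Rx(roll)).
In Python, from rig import * gives the robot as it stands.
- The arm moves only by the tool step_arm, never from a script. Its argument "motion" is a list of rows, each an object with "claw": the finger opening in mm, from 0 to 85.4; "delta_pos": the shift along the tool's x, y, z in mm, a list of three; "turn": the turn about the tool's z in rad. In form: [{"claw": claw, "delta_pos": [dx, dy, dz], "turn": turn}, ...]. A call has 1 to 8 rows; each row shifts and turns the commanded pose from where the row before left it, along the tool's axes as they then stand; what a row does not reach is not made up. A row lasts 1/12 s, in which the tool goes at most 41.7 mm and 7.16 degrees, less where a joint would pass 70% of its speed; a pose out of reach is approached as far as the arm can. A call is refused whole if a number of a shift passes 41.7 or a number of a turn 0.125, either way. A call with a gripper value outside its range is refused whole. The fingers move at their own pace and stop on an object; "force" is the grip in N (left out, the last holds). Time passes only in rows, so rows that do not move let the fingers close. It gives the time, the measured TCP pose, the force, the opening and the grip force at its end, in the units of the state.
- sense(): the state, without advancing time (a new reading comes with each control period).
- grab_frame(name): name is "scene" or "top" or "wrist"; returns a dict with "img" (384x512x3 uint8, red, green, blue), "vertical_fov" (degrees; the focal length in pixels is half the picture's height over the tangent of half this angle, whatever the lens; pixels are square), "cx", "cy" (the principal point, pixels), "R" (3x3) and "t" (3): a world point X has camera coordinates R X + t. Camera axes: x right, y down, z forward; pixel columns grow to the right and rows downward; lengths in mm; the calibration is good to about 2 mm. The wrist camera is an equidistant fisheye: a pixel r from the principal point sees the ray r / f radians off the axis. A picture is of the moment at which its call begins. There is no depth.
- sign_off(): hands the job in; it is judged then, once.
The state is a dict: "clock": time; "qpos": joint angles; "qvel": joint speeds; "joint_efforts": joint torques, N m; "eef_pos": TCP position; "tcp_rot": TCP orientation; "contact_force": force on the tool from outside, world axes, zero at the start; "wrist_torque": the same for the moment, N m; "opening": opening from 0.0 (shut) to 1.0 (fully open); "grasp_force": force on a finger pad.
Only numpy, scipy, OpenCV 4.12 (cv2) and the standard library are available. Lean on these libraries where they do the work, as an engineer would, in place of code of your own. Each camera call takes 0.05 s, during which the arm holds its last target. There are 200 camera calls.

## Task

Shut down the disc sander: first turn the red bar dial on the grey sloping console back until its white pointer stands at the yellow zero mark, without running it well past zero into reverse, then throw the red isolator handle fully over from on (green plate) to off (black plate). Leave the blue handle (dust extractor) on and do not disturb the other things on the table.

Things in the scene. Friction and masses are not known exactly. Their poses are not given: they have to be found in the camera images.
- console: Fixed grey wedge-shaped speed console of the sander, 180 (x) x 200 (y) x 155 mm high. Origin: centre of its underside; x points away from its low front edge, z up. Its panel slopes up towards +x at 0.6 rad (34 deg) and carries the dial on a round black face, 132 mm diameter, with white ticks and a wide yellow ZERO mark at the top (up-slope, 12 o'clock).
- dial (a joint): Angle of the speed dial in rad: 0 = pointer exactly at the yellow zero mark, positive = turned clockwise seen facing the panel (forward speed), negative = past zero into reverse. White ticks are 0.5 rad apart, from -2.0 to 2.0; stops at -2.3 and 2.3. Stays where it is left; friction about 0.05 N m.
- dial_grip (a point): Grip point on the dial's axis, 32 mm out from the panel. The dial: a grey skirt disc (76 mm diameter, top 9 mm above the panel) with a red bar handle 70 mm long, 16 mm wide, from 9 to 39 mm above the panel; the white-lined half of the bar is the pointer. z axis: outwards along the dial's axis (34 deg from vertical, leaning to the console's front); x axis: along the bar to its pointer end.
- red_isolator: Fixed white isolator box, 150 (x) x 110 (y) x 65 mm high, with a red handle on top (feeds the sander). Origin: centre of its underside. x points from the black OFF plate (robot side) to the green ON plate (far side). The handle swings in its x-z plane about a hinge along y, 85 mm high, between two steel cheeks that reach 98 mm high.
- red_lever (a joint): Angle of the red handle in rad: 0 = ON (leaning 46 deg from vertical towards the green plate, +x), 1.6 = OFF (leaning 46 deg the other way, over the black plate, -x). An over-centre spring drives it to whichever end it is nearer to; midway is 0.8 (upright). About 5 N at the grip throws it.
- red_grip (a point): Centre of the red handle's round grip: 24 mm diameter, from 49 mm below this point to 25 mm above it along the handle. 105 mm from the hinge. z axis along the handle away from the hinge, y axis along the hinge.
- red_hinge (a point): Point on the hinge axis of the red handle, same axes as the grip.
- blue_isolator: Fixed white isolator box, 150 (x) x 110 (y) x 65 mm high, with a blue handle on top (feeds the dust extractor; must stay on). Origin: centre of its underside. x points from the black OFF plate (robot side) to the green ON plate (far side). The handle swings in its x-z plane about a hinge along y, 85 mm high, between two steel cheeks that reach 98 mm high.
- blue_lever (a joint): Angle of the blue handle in rad: 0 = ON (leaning 46 deg from vertical towards the green plate, +x), 1.6 = OFF (leaning 46 deg the other way, over the black plate, -x). An over-centre spring drives it to whichever end it is nearer to; midway is 0.8 (upright). About 5 N at the grip throws it.
- blue_grip (a point): Centre of the blue handle's round grip: 24 mm diameter, from 49 mm below this point to 25 mm above it along the handle. 105 mm from the hinge. z axis along the handle away from the hinge, y axis along the hinge.
- blue_hinge (a point): Point on the hinge axis of the blue handle, same axes as the grip.
- slice_a: Loose wood slice lying flat, 80 mm diameter, 17 mm high; origin centre of its underside.
- slice_b: Loose wood slice lying flat, 68 mm diameter, 17 mm high; origin centre of its underside.
- hammer: Loose hammer lying along its own x axis, handle to -x, 220 mm long; origin under its middle.
- glue: White glue bottle with red cap standing upright, 44 mm diameter, 120 mm high; origin centre of its underside.
- markers: Loose flat plastic case of coloured markers lying down, 150 (x) x 70 (y) x 24 mm; origin centre of its underside.
Not all that is in view belongs to the job. What is shaped like the red_isolator but brown is not meant.

How it is judged (in metres and radians):
On the way, in this order (a step that is already met when the one before it is completed fails the run):
1. The dial's pointer stands within 0.12 rad of zero while the red handle is still on (value of joint dial between -0.12 and 0.12 rad and value of joint red_lever below 0.4 rad), for 0.3 s.
2. The red handle is thrown fully to off (value of joint red_lever above 1.5 rad), for 0.2 s.
At the end, for the whole second after the job is handed in: The dial stands still within 0.12 rad of zero, the red handle rests at off (joint above 1.5 rad) and the blue handle at on (below 0.15 rad) (value of joint dial between -0.12 and 0.12 rad and value of joint red_lever above 1.5 rad and value of joint blue_lever below 0.15 rad and velocity of joint dial between -0.05 and 0.05 rad/s); the robot touches nothing.
It fails at once if the dial is run more than 0.35 rad past zero into reverse (value of joint dial below -0.35 rad).
It fails at once if the blue handle is moved by more than 0.4 rad from on (value of joint blue_lever above 0.4 rad).
It fails at once if a loose thing on the table (slices, hammer, glue, markers) is moved by more than 30 mm (distance of any of slice_a, slice_b, hammer, glue, markers from where it was at the start of the episode above 0.03 m).
It fails at once if the glue bottle is tipped more than 0.5 rad (angle between glue's own z axis and vertical above 0.5 rad).
It also fails if it takes over 64 s, if anything falls off the work surface, if the arm or the gripper's body presses on something with over 40 N, if the wrist force passes 120 N, or if a joint passes its speed limit or range.

## Working session

There is one attempt and no reset: what is moved stays moved. The work goes in short steps, Python scripts to look and compute and a tool call to move; the robot and the scene stay as the last step left them, time stands still between calls to the robot, and variables do not carry over. Pictures are saved under pics/ and viewed, at most 10 in all, crops included, and the job is handed in when it is done.

Besides the shell and the picture viewer there is one more tool, called after ">>>" by a JSON object that holds its "op" and its "data", one argument or row to a line. step_arm: Moves the arm, as the interface text tells. Its arguments: {"type":"object","properties":{"motion":{"type":"array","items":{"type":"object","properties":{"claw":{"type":"number"},"delta_pos":{"type":"array","items":{"type":"number"}},"turn":{"type":"number"}}}},"force":{"type":"number"}},"required":["motion"]}

```bash
mkdir -p pics
cat > h.py <<'E'
from rig import *
import numpy as np, cv2, json
def shot(name,fn):
    d=grab_frame(name); cv2.imwrite('pics/'+fn+'.png',d['img'][:,:,::-1]); 
    np.savez('pics/'+fn+'.npz',**{k:np.array(v) for k,v in d.items()}); return d
def load(fn): return dict(np.load('pics/'+fn+'.npz'))
def ray(d,u,v):
    f=d['img'].shape[0]/2/np.tan(np.radians(d['vertical_fov'])/2)
    x=np.array([(u-d['cx'])/f,(v-d['cy'])/f,1.]); 
    if d.get('fish',False):
        r=np.hypot(x[0],x[1]); x=np.array([x[0]/r*np.sin(r),x[1]/r*np.sin(r),np.cos(r)]) if r>0 else x
    R=np.array(d['R']);t=np.array(d['t']); return -R.T@t, R.T@x/np.linalg.norm(x)
def onz(d,u,v,z):
    o,r=ray(d,u,v); return o+r*(z-o[2])/r[2]
def tri(a,b):
    (o1,r1),(o2,r2)=a,b
    A=np.stack([r1,-r2],1); s=np.linalg.lstsq(A,o2-o1,rcond=None)[0]
    p,q=o1+s[0]*r1,o2+s[1]*r2; return (p+q)/2,np.linalg.norm(p-q)
def proj(d,X):
    f=d['img'].shape[0]/2/np.tan(np.radians(d['vertical_fov'])/2)
    c=np.array(d['R'])@np.array(X,float)+np.array(d['t']); 
    if d.get('fish',False):
        th=np.arctan2(np.hypot(c[0],c[1]),c[2]); h=np.hypot(c[0],c[1]); return d['cx']+f*th*c[0]/h,d['cy']+f*th*c[1]/h
    return d['cx']+f*c[0]/c[2],d['cy']+f*c[1]/c[2]
E
python3 - <<'E'
from h import *
a=shot('scene','s0');b=shot('top','t0')
cv2.imwrite('pics/st.png',np.vstack([a['img'],b['img']])[:,:,::-1])
for d in(a,b): print(d['vertical_fov'],d['cx'],d['cy'],np.array(d['R']).round(3).tolist(),np.array(d['t']).round(0))
print(sense())
E
```

```text
49.32901135576962 258.0439743279335 195.50935206739533 [[-0.501, 0.865, -0.001], [0.524, 0.303, -0.796], [-0.689, -0.399, -0.605]] [ 197. -157. 1601.]
42.20469447388595 262.5547150246504 195.36950796358855 [[-0.005, -1.0, -0.001], [-0.985, 0.005, -0.17], [0.17, 0.0, -0.985]] [  47.  462. 1682.]
{'clock': 0.1, 'qpos': array([-1.30238987e+00,  3.53605031e-01,  1.63405656e+00,  7.94295293e-06,
        1.15520217e+00, -2.37525410e-03]), 'qvel': array([-0.00063998, -0.00134787, -0.00232597,  0.00074269, -0.00122904,
        0.0016163 ]), 'joint_efforts': array([-6.62423963e-05, -6.06357193e+01, -3.42819786e+01,  1.78893691e-05,
        3.91371883e-03,  3.08632889e-05]), 'eef_pos': array([ 167.08442457, -601.8187155 ,  238.62179124]), 'tcp_rot': array([-3.14032157e+00, -1.02819189e-05,  2.70778493e-01]), 'contact_force': array([ 0.45191014,  0.69180192, -1.1090729 ]), 'wrist_torque': array([ 0.02282894, -0.02495964,  0.04615797]), 'grasp_force': 0.0, 'opening': 0.9954899031621076}
```

View pics/s0.png

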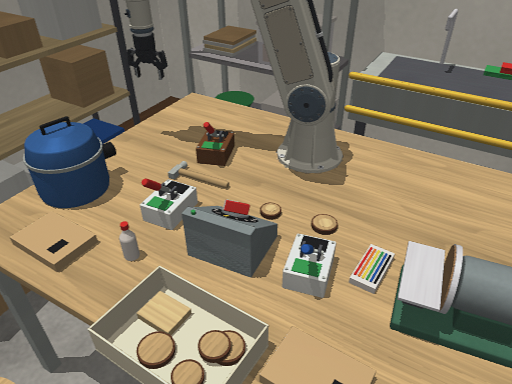

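View pics/t0.png

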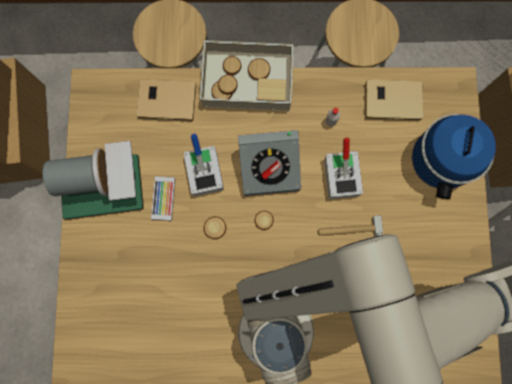

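Candidates. Red handles: top (346,150) / scene (152,184) on the white box is the one I want. The scene (208,130) handle sits on the brown box, so it's excluded. The blue handle is at top (196,143) / scene (307,248). Dial: red bar at top (270,169). Next is a close crop to check.

Run:
```python
from h import *
a=load('s0')['img'];b=load('t0')['img']
c1=cv2.resize(b[120:210,230:370],None,fx=5,fy=5,interpolation=cv2.INTER_CUBIC)[:, :]
cv2.imwrite('pics/c1.png',c1[:,:,::-1])
```

```text
(no output)
```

View pics/c1.png

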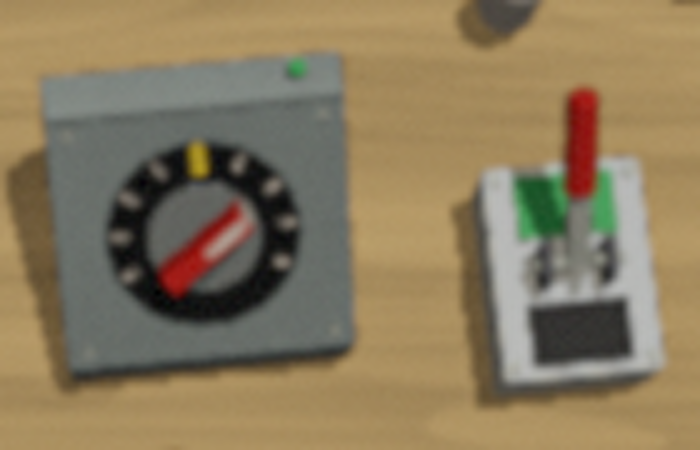

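The dial pointer is up-right in the crop, at about +0.9 rad clockwise, and the yellow mark is at crop (198,160). The red isolator is the white box with the handle leaning to green; its grip runs crop (583,95)–(580,190). Both choices hold. Next I measure poses.

Run:
```python
from h import *
a=load('s0');b=load('t0')
def P(x,y): return 230+(x+.5)/5-.5,120+(y+.5)/5-.5
print('cam',ray(b,0,0)[0],ray(a,0,0)[0])
L=onz(b,*P(45,79),155);R=onz(b,*P(340,55),155);L2=onz(b,*P(47,122),155);R2=onz(b,*P(342,97),155)
print('ridge',L,R,L2,R2,'yaw',np.arctan2(*(-(L-R)[:2]*[1,-1])[[0,1]]))
FL=onz(b,*P(72,378),40);FR=onz(b,*P(352,350),40);print('front',FL,FR)
img=b['img'].copy();hsv=cv2.cvtColor(img,cv2.COLOR_RGB2HSV)
def mask(hsv,lo,hi,box):
    m=cv2.inRange(hsv,lo,hi);k=np.zeros_like(m);k[box[1]:box[3],box[0]:box[2]]=1;return m*k
y=mask(hsv,(20,120,120),(35,255,255),(262,145,276,158));ys=np.argwhere(y)[:,::-1]
print('yellow',ys.mean(0),len(ys))
blk=mask(hsv,(0,0,0),(180,120,55),(245,140,295,190));c=np.argwhere(blk)[:,::-1]
e=cv2.fitEllipse(cv2.convexHull(c.astype(np.int32)));print('face',e,onz(b,*e[0],100))
red=cv2.bitwise_or(mask(hsv,(0,120,80),(8,255,255),(245,140,295,190)),mask(hsv,(170,120,80),(180,255,255),(245,140,295,190)))
r=np.argwhere(red)[:,::-1];print('red dial',r.mean(0),len(r))
# lever
for n,u0,v0,z1 in(('tip',583,92,0),('low',580,192,0)):print(n,P(u0,v0))
for p in((484,170),(640,160),(500,388),(662,370)):print('box',onz(b,*P(*p),65))
hs=cv2.cvtColor(a['img'],cv2.COLOR_RGB2HSV)
cv2.imwrite('pics/c2.png',cv2.resize(np.hstack([a['img'][165:235,130:220],a['img'][190:260,190:280]]),None,fx=4.4,fy=4.4,interpolation=cv2.INTER_CUBIC)[:,:,::-1])
```

```text
cam [ 168.96797289   44.72162307 1735.98134853] [1283.07906153  516.738719    843.78324722]
ridge [642.59375088 122.74174105 155.        ] [658.07347032 -71.82272702 155.        ] [613.32384885 121.32144106 155.        ] [629.3903692  -72.66460236 155.        ] yaw 0.07939363861139472
front [462.54904661 108.95120536  40.        ] [481.33983382 -85.11253546  40.        ]
yellow [269.05882353 151.35294118] 17
face ((270.1965637207031, 166.30404663085938), (35.14813995361328, 37.603858947753906), 77.52513122558594) [550.60090175  18.5517396  100.        ]
red dial [268.70093458 170.60747664] 107
tip (346.2, 138.0)
low (345.6, 158.0)
box [ 602.88082677 -176.67767757   65.        ]
box [ 609.4939471  -284.81320527   65.        ]
box [ 449.94612438 -183.54504039   65.        ]
box [ 461.87759358 -294.35126105   65.        ]
```

View pics/c2.png

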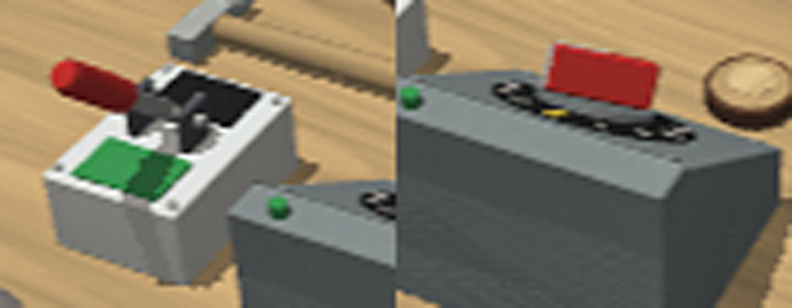

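The scene crop confirms it: the red handle sits on the white box leaning over green, and the dial bar stands up on the console. I'm moving above the dial with the tool aligned to the console yaw (≈0.08).

>>> {"op": "step_arm", "data": {
  "motion": [
    {"claw": 0, "delta_pos": [0, 0, 0], "turn": 0.1},
    {"claw": 0, "delta_pos": [0, 0, 0], "turn": 0.09},
    {"claw": 0, "delta_pos": [20, -29, 0], "turn": 0},
    {"claw": 0, "delta_pos": [20, -29, 0], "turn": 0},
    {"claw": 0, "delta_pos": [20, -29, 0], "turn": 0},
    {"claw": 0, "delta_pos": [20, -29, 0], "turn": 0},
    {"claw": 0, "delta_pos": [20, -29, 0], "turn": 0},
    {"claw": 0, "delta_pos": [20, -29, 0], "turn": 0}
  ],
  "force": 20
}}

```text
clock: 0.77
eef_pos: [273.1, -417.4, 239.0]
tcp_rot: [-3.141, 0.0, 0.08]
contact_force: [0.9, -0.5, 1.0]
opening: 0.001
grasp_force: 0.0
```

>>> {"op": "step_arm", "data": {
  "motion": [
    {"claw": 0, "delta_pos": [20, -29, 0], "turn": 0},
    {"claw": 0, "delta_pos": [20, -29, 0], "turn": 0},
    {"claw": 0, "delta_pos": [20, -29, 0], "turn": 0},
    {"claw": 0, "delta_pos": [20, -29, 0], "turn": 0},
    {"claw": 0, "delta_pos": [20, -29, 0], "turn": 0},
    {"claw": 0, "delta_pos": [20, -29, 0], "turn": 0},
    {"claw": 0, "delta_pos": [20, -29, 0], "turn": 0},
    {"claw": 0, "delta_pos": [20, -29, 0], "turn": 0}
  ]
}}

```text
clock: 1.43
eef_pos: [413.9, -173.2, 239.2]
tcp_rot: [-3.142, 0.0, 0.081]
contact_force: [1.4, -0.6, -0.6]
opening: -0.001
grasp_force: 0.0
```

>>> {"op": "step_arm", "data": {
  "motion": [
    {"claw": 0, "delta_pos": [28, -23, 0], "turn": 0},
    {"claw": 0, "delta_pos": [28, -23, 0], "turn": 0},
    {"claw": 0, "delta_pos": [28, -23, 0], "turn": 0},
    {"claw": 0, "delta_pos": [28, -23, 0], "turn": 0},
    {"claw": 0, "delta_pos": [28, -23, 0], "turn": 0},
    {"claw": 0, "delta_pos": [0, 0, 0], "turn": 0},
    {"claw": 0, "delta_pos": [0, 0, 0], "turn": 0}
  ]
}}

```text
clock: 2.02
eef_pos: [544.4, -47.7, 238.7]
tcp_rot: [-3.141, 0.001, 0.083]
contact_force: [0.1, -1.1, 0.5]
opening: -0.002
grasp_force: 0.0
```

Run:
```python
from h import *
d=shot('wrist','w0'); t=shot('top','t1');s=sense();print(s['eef_pos'],d['vertical_fov'],d['cx'],d['cy'],-np.array(d['R']).T@np.array(d['t']),np.array(d['R']).round(2).tolist())
cv2.imwrite('pics/w0b.png',cv2.resize(d['img'],None,fx=1.5,fy=1.5)[:,:,::-1])
```

```text
[542.92926435 -49.19005407 238.74617477] 65.70646984690485 256.2505185484372 195.9698846022724 [627.45302158 -41.28269782 373.16939968] [[0.08, -1.0, 0.0], [-0.94, -0.08, 0.32], [-0.32, -0.03, -0.95]]
```

View pics/w0b.png

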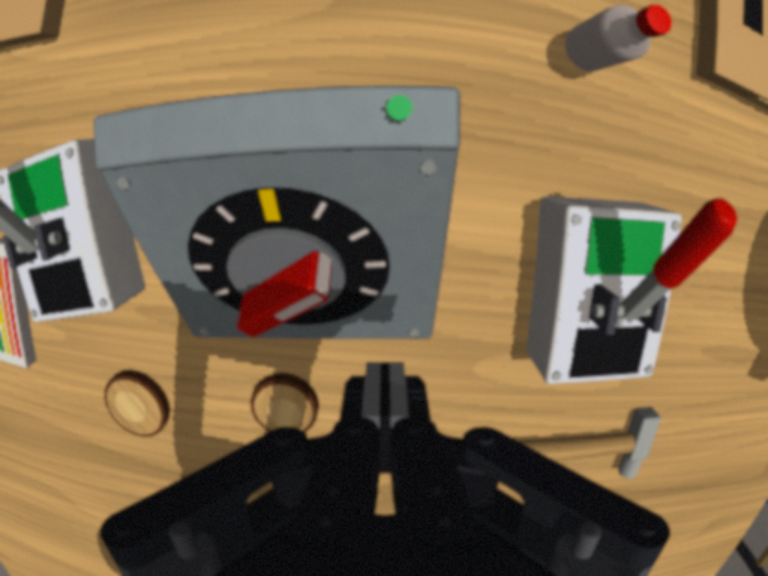

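The wrist view (1.5x) shows the yellow zero at (270,205), the pointer end at (320,275) and the ±2.0 ticks at (368,292) and (222,292). The red isolator is at right. Triangulating with the top view.

Run:
```python
from h import *
b=load('t0');w=load('w0');w['fish']=True
def P(x,y): return 230+(x+.5)/5-.5,120+(y+.5)/5-.5
def W(x,y): return (x+.5)/1.5-.5,(y+.5)/1.5-.5
pts={'yel':((198,160),(269.5,205)),'t2':((281,262),(368,292)),'-t2':((131,274),(222,292)),'t1':((273,187),(359,235)),'-t1':((129,200),(202,240)),'t.5':((238,163),(319,210)),'-t.5':((160,170),(225,214)),
'leverTip':((583,92),(720,210)),'green':((295,69),(399,108)),
'bx1':((484,170),(567,207)),'bx2':((640,160),(681,215)),'bx3':((500,388),(550,381)),'bx4':((662,370),(650,378)),'cL':((47,122),(95,167)),'cR':((342,97),(459,148))}
Q={}
for k,(p,q) in pts.items():
    X,e=tri(ray(b,*P(*p)),ray(w,*W(*q)));Q[k]=X;print(k,X.round(1),round(e,1))
ti=[('yel',0),('t2',2),('-t2',-2),('t1',1),('-t1',-1),('t.5',.5),('-t.5',-.5)]
M=np.array([[1,np.cos(a),np.sin(a)] for _,a in ti]);S=np.linalg.lstsq(M,np.array([Q[k] for k,_ in ti]),rcond=None)[0]
print('A',S[0],'u',S[1]/np.linalg.norm(S[1]),'r',S[2]/np.linalg.norm(S[2]),np.linalg.norm(S[1:],axis=1))
n=-np.cross(S[1],S[2]);n/=np.linalg.norm(n);print('n',n,'n',S[0]+32*n)
# pointer angle: white top line ends in wrist on plane A+39n
for q in((320,258),(325,290),(252,325)):
    o,r=ray(w,*W(*q));X=o+r*((S[0]+39*n-o)@n)/(r@n)-S[0];print(np.arctan2(X@S[2],X@S[1]),np.linalg.norm(X-39*n))
```

```text
yel [592.5  20.8 131.4] 2.9
t2 [532.3 -36.4  91.6] 4.3
-t2 [524.   65.6  90.2] 3.9
t1 [576.7 -29.6 122.3] 3.2
-t1 [567.8  66.8 120.4] 3.5
t.5 [591.   -6.4 129.3] 3.9
-t.5 [586.   46.6 131.6] 1.7
leverTip [ 625.1 -227.3  175.1] 2.2
green [647.2 -44.2 158.5] 4.9
bx1 [ 601.4 -175.9   70. ] 0.4
bx2 [ 610.1 -285.2   64.5] 1.0
bx3 [ 453.6 -189.9   61.7] 13.1
bx4 [ 462.6 -295.1   66.9] 3.0
cL [614.1 121.5 152.7] 0.3
cR [630.  -74.9 155.9] 4.9
A [547.40345173  16.38283273 103.85921526] u [0.83642783 0.07719006 0.5426142 ] r [ 0.08724142 -0.99614856  0.00877402] [55.17406196 56.67002185]
n [-0.54120181 -0.03999962  0.83994085] n [530.08499374  15.10284503 130.73732242]
0.5915643714656531 61.5264294048651
0.9089800296813625 42.79187452267314
-1.9806605379682183 16.747384939795246
```

>>> {"op": "step_arm", "data": {
  "motion": [
    {"claw": 0, "delta_pos": [6, 0, 34], "turn": 0},
    {"claw": 0, "delta_pos": [0, 0, 34], "turn": 0},
    {"claw": 0, "delta_pos": [0, 0, 20], "turn": 0},
    {"claw": 0, "delta_pos": [0, 0, 15], "turn": 0},
    {"claw": 0, "delta_pos": [0, 0, 0], "turn": 0},
    {"claw": 0, "delta_pos": [0, -8, 0], "turn": 0},
    {"claw": 0, "delta_pos": [0, -8, 0], "turn": 0}
  ]
}}

```text
clock: 2.7
eef_pos: [548.7, -32.9, 137.4]
tcp_rot: [3.141, -0.001, 0.079]
contact_force: [-0.3, -0.5, 0.1]
opening: -0.001
grasp_force: 0.0
```

>>> {"op": "step_arm", "data": {
  "motion": [
    {"claw": 0, "delta_pos": [0, -4, 0], "turn": 0},
    {"claw": 0, "delta_pos": [0, -4, 0], "turn": 0},
    {"claw": 0, "delta_pos": [0, -4, 0], "turn": 0},
    {"claw": 0, "delta_pos": [0, -4, 0], "turn": 0},
    {"claw": 0, "delta_pos": [0, -4, 0], "turn": 0},
    {"claw": 0, "delta_pos": [0, -2, 0], "turn": 0},
    {"claw": 0, "delta_pos": [0, 0, 0], "turn": 0},
    {"claw": 0, "delta_pos": [0, 0, 0], "turn": 0}
  ]
}}

```text
clock: 3.37
eef_pos: [547.0, -10.4, 137.2]
tcp_rot: [3.141, -0.001, 0.081]
contact_force: [1.0, -0.8, 0.6]
opening: -0.002
grasp_force: 0.5
```

Run:
```python
from h import *
d=shot('wrist','w1');print(sense()['eef_pos'])
cv2.imwrite('pics/w1b.png',cv2.resize(d['img'][80:350,60:380],None,fx=2,fy=2)[:,:,::-1])
```

```text
[546.69063346 -10.35031623 136.86456353]
```

View pics/w1b.png

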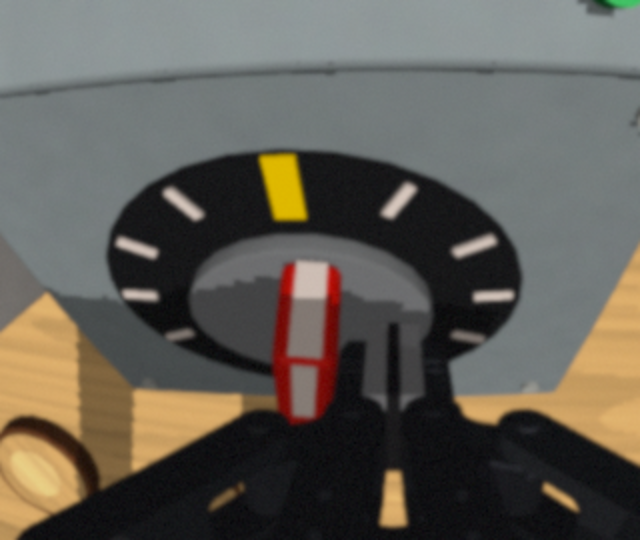

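Run:
```python
from h import *
w=load('w1');w['fish']=True
A=np.array([547,16.5,104]);u=np.array([.8225,.066,.565]);r=np.array([.08,-.997,0]);n=-np.cross(u,r);n/=np.linalg.norm(n)
f=lambda X:tuple(np.round((np.array(proj(w,X))-[60,80]+.5)*2-.5,0))
print('yel',f(A+55*u),'t.5',f(A+55*(u*np.cos(.5)+r*np.sin(.5))),'-2',f(A+55*(u*np.cos(2)-r*np.sin(2))))
for th in(0,.1,.2,.3):
    d=u*np.cos(th)+r*np.sin(th);print(th,[f(A+h*n+s*d) for s,h in((35,9),(35,39),(0,39),(-35,39))])
```

```text
yel (np.float64(279.0), np.float64(189.0)) t.5 (np.float64(389.0), np.float64(207.0)) -2 (np.float64(178.0), np.float64(333.0))
0 [(np.float64(287.0), np.float64(266.0)), (np.float64(275.0), np.float64(374.0)), (np.float64(296.0), np.float64(422.0)), (np.float64(311.0), np.float64(454.0))]
0.1 [(np.float64(300.0), np.float64(267.0)), (np.float64(290.0), np.float64(374.0)), (np.float64(296.0), np.float64(422.0)), (np.float64(301.0), np.float64(454.0))]
0.2 [(np.float64(313.0), np.float64(268.0)), (np.float64(305.0), np.float64(376.0)), (np.float64(296.0), np.float64(422.0)), (np.float64(290.0), np.float64(453.0))]
0.3 [(np.float64(327.0), np.float64(270.0)), (np.float64(319.0), np.float64(377.0)), (np.float64(296.0), np.float64(422.0)), (np.float64(280.0), np.float64(452.0))]
```

The pointer stands at about +0.17 (end face at (311,265) to (304,360)). I'll nudge it about 4 mm more, back off and check.

>>> {"op": "step_arm", "data": {
  "motion": [
    {"claw": 0, "delta_pos": [0, -2, 0], "turn": 0},
    {"claw": 0, "delta_pos": [0, -2, 0], "turn": 0},
    {"claw": 0, "delta_pos": [0, 0, 0], "turn": 0},
    {"claw": 0, "delta_pos": [0, 0, 0], "turn": 0},
    {"claw": 0, "delta_pos": [0, 0, 0], "turn": 0},
    {"claw": 0, "delta_pos": [0, 10, 0], "turn": 0},
    {"claw": 0, "delta_pos": [0, 10, -30], "turn": 0},
    {"claw": 0, "delta_pos": [0, 0, 0], "turn": 0}
  ]
}}

```text
clock: 4.08
eef_pos: [549.7, -28.2, 169.5]
tcp_rot: [3.141, -0.004, 0.081]
contact_force: [1.8, -0.4, 0.7]
opening: 0.002
grasp_force: 0.0
```

Run:
```python
from h import *
d=shot('wrist','w2');print(sense()['eef_pos']);w=d;w['fish']=True
cv2.imwrite('pics/w2b.png',cv2.resize(d['img'][100:270,100:350],None,fx=3,fy=3,interpolation=cv2.INTER_CUBIC)[:,:,::-1])
A=np.array([547,16.5,104]);u=np.array([.8225,.066,.565]);r=np.array([.08,-.997,0]);n=-np.cross(u,r)
f=lambda X:tuple(int(v) for v in np.round((np.array(proj(w,X))-100+.5)*3-.5,0))
print('yel',f(A+55*u),'t.5',f(A+55*(u*np.cos(.5)+r*np.sin(.5))),'-.5',f(A+55*(u*np.cos(.5)-r*np.sin(.5))))
for th in(-.1,0,.1,.2):
    e=u*np.cos(th)+r*np.sin(th);print(th,[f(A+h*n+s*e) for s,h in((35,9),(35,39),(0,39),(-35,39))])
```

```text
[549.35206132 -27.71098778 168.15970871]
yel (240, 190) t.5 (374, 211) -.5 (127, 215)
-0.1 [(236, 288), (213, 413), (266, 489), (305, 544)]
0 [(251, 287), (230, 413), (266, 489), (292, 544)]
0.1 [(268, 288), (248, 414), (266, 489), (279, 543)]
0.2 [(284, 289), (266, 416), (266, 489), (266, 542)]
```

View pics/w2b.png

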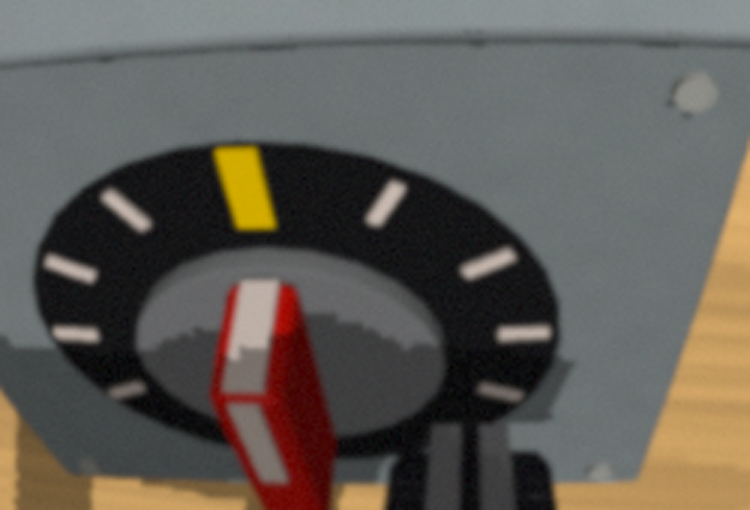

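The yellow mark is at (245,188) and the pointer's end base at (263,283), which puts the dial at about +0.04 rad, well within tolerance. Next is the red lever, checking glue clearance first.

Run:
```python
from h import *
b=load('t0');w=load('w0');w['fish']=True
W=lambda x,y:((x+.5)/1.5-.5,(y+.5)/1.5-.5)
h=cv2.cvtColor(b['img'],cv2.COLOR_RGB2HSV);m=(((h[:,:,0]<8)|(h[:,:,0]>172))&(h[:,:,1]>130))[100:130,320:345]
c=np.argwhere(m).mean(0)[::-1]+[320,100];print(c,tri(ray(b,*c),ray(w,*W(655,20))),onz(b,*c,115))
s=sense();print(s['eef_pos'])
p=np.array([532,-235])+130*np.array([.997,.08])-s['eef_pos'][:2];print('fwd,right',p@[.997,.08],p@[.08,-.997])
```

```text
[334.92592593 110.59259259] (array([ 737.29914773, -201.85348735,  123.20342772]), np.float64(0.7383455920049857)) [ 740.57802665 -203.06443755  115.        ]
[549.35206132 -27.71098778 168.15970871]
fwd,right 96.17004388494661 205.27898027283442
```

>>> {"op": "step_arm", "data": {
  "motion": [
    {"claw": 0, "delta_pos": [0, 0, -38], "turn": 0},
    {"claw": 0, "delta_pos": [0, 0, -38], "turn": 0},
    {"claw": 0, "delta_pos": [19, 34, 0], "turn": 0},
    {"claw": 0, "delta_pos": [19, 34, 0], "turn": 0},
    {"claw": 0, "delta_pos": [19, 34, 0], "turn": 0},
    {"claw": 0, "delta_pos": [19, 34, 0], "turn": 0},
    {"claw": 0, "delta_pos": [20, 34, 0], "turn": 0},
    {"claw": 0, "delta_pos": [0, 34, 0], "turn": 0}
  ]
}}

```text
clock: 4.8
eef_pos: [662.5, -223.8, 241.1]
tcp_rot: [-3.141, -0.001, 0.081]
contact_force: [-0.6, 0.2, 0.0]
opening: -0.002
grasp_force: 0.0
```

>>> {"op": "step_arm", "data": {
  "motion": [
    {"claw": 0, "delta_pos": [0, 0, 0], "turn": 0},
    {"claw": 0, "delta_pos": [0, 0, 40], "turn": 0},
    {"claw": 0, "delta_pos": [0, 0, 36], "turn": 0},
    {"claw": 0, "delta_pos": [0, 0, 0], "turn": 0},
    {"claw": 0, "delta_pos": [0, 0, 0], "turn": 0}
  ]
}}

```text
clock: 5.22
eef_pos: [658.2, -221.5, 164.0]
tcp_rot: [-3.139, 0.005, 0.081]
contact_force: [0.9, 0.5, 0.0]
opening: -0.001
grasp_force: 0.0
```

>>> {"op": "step_arm", "data": {
  "motion": [
    {"claw": 0, "delta_pos": [-10, 0, -3], "turn": 0},
    {"claw": 0, "delta_pos": [-10, 0, 0], "turn": 0},
    {"claw": 0, "delta_pos": [-10, 0, 0], "turn": 0},
    {"claw": 0, "delta_pos": [-10, 0, 0], "turn": 0},
    {"claw": 0, "delta_pos": [-10, 0, 0], "turn": 0},
    {"claw": 0, "delta_pos": [-10, 0, 0], "turn": 0},
    {"claw": 0, "delta_pos": [-10, 0, 0], "turn": 0},
    {"claw": 0, "delta_pos": [-10, 0, 0], "turn": 0}
  ]
}}

```text
clock: 5.88
eef_pos: [582.8, -229.7, 174.0]
tcp_rot: [3.137, -0.009, 0.081]
contact_force: [7.1, -1.7, 14.7]
opening: 0.003
grasp_force: 0.0
```

>>> {"op": "step_arm", "data": {
  "motion": [
    {"claw": 0, "delta_pos": [-10, 0, 0], "turn": 0},
    {"claw": 0, "delta_pos": [-10, 0, 0], "turn": 0},
    {"claw": 0, "delta_pos": [-10, 0, 0], "turn": 0},
    {"claw": 0, "delta_pos": [-10, 0, 0], "turn": 0},
    {"claw": 0, "delta_pos": [-10, 0, 0], "turn": 0},
    {"claw": 0, "delta_pos": [-10, 0, 0], "turn": 0},
    {"claw": 0, "delta_pos": [0, 0, 0], "turn": 0},
    {"claw": 0, "delta_pos": [0, 0, 0], "turn": 0}
  ]
}}

```text
clock: 6.55
eef_pos: [520.0, -233.6, 169.3]
tcp_rot: [-3.141, 0.0, 0.08]
contact_force: [0.4, -0.2, -0.3]
opening: -0.0
grasp_force: 0.0
```

Run:
```python
from h import *
d=shot('wrist','w3');e=shot('scene','s3')
cv2.imwrite('pics/w3b.png',np.hstack([cv2.resize(d['img'],(512,384)),cv2.resize(e['img'][100:292,130:274],(288,384))])[:,:,::-1])
```

```text
(no output)
```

View pics/w3b.png

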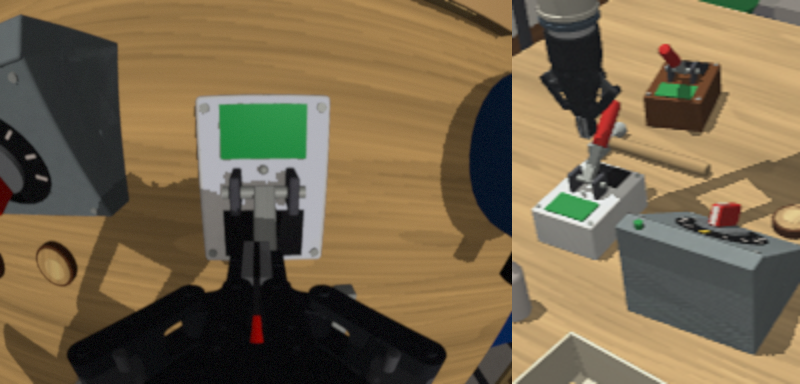

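The handle has gone over to the black side; in the scene half it leans away at about (605,130). I'll lift clear and measure the tip.

>>> {"op": "step_arm", "data": {
  "motion": [
    {"claw": 0, "delta_pos": [5, 0, -20], "turn": 0},
    {"claw": 0, "delta_pos": [0, 0, -40], "turn": 0},
    {"claw": 0, "delta_pos": [40, 0, -20], "turn": 0},
    {"claw": 0, "delta_pos": [40, 0, 0], "turn": 0},
    {"claw": 0, "delta_pos": [40, 0, 0], "turn": 0},
    {"claw": 0, "delta_pos": [40, 10, 0], "turn": 0},
    {"claw": 0, "delta_pos": [0, 0, 0], "turn": 0},
    {"claw": 0, "delta_pos": [0, 0, 0], "turn": 0}
  ]
}}

```text
clock: 7.32
eef_pos: [685.0, -229.9, 246.2]
tcp_rot: [-3.141, 0.001, 0.082]
contact_force: [-0.1, -0.3, -0.3]
opening: -0.0
grasp_force: 0.0
```

Run:
```python
from h import *
d=shot('scene','s4');w=shot('wrist','w4');w['fish']=True
H=np.array([532,-235,85.]);x=np.array([.997,.08,0])
for L in(0,1.4,1.5,1.6):
    t=H+130*(np.sin(.8-L)*x+np.cos(.8-L)*np.array([0,0,1]));b=H+56*(np.sin(.8-L)*x+np.cos(.8-L)*np.array([0,0,1]))
    print(L,[np.round(proj(c,p)).tolist() for c in(d,w) for p in(t,b)])
cv2.imwrite('pics/s4b.png',np.hstack([cv2.resize(d['img'][100:280,120:340],None,fx=2.,fy=2.)[:, :],cv2.resize(w['img'][24:384,120:470],(350,360))])[:,:,::-1])
print(sense()['eef_pos'],sense()['contact_force'])
```

```text
0 [[144.0, 182.0], [159.0, 187.0], [247.0, 277.0], [249.0, 290.0]]
1.4 [[178.0, 148.0], [173.0, 172.0], [249.0, 401.0], [249.0, 341.0]]
1.5 [[180.0, 149.0], [174.0, 172.0], [249.0, 400.0], [249.0, 341.0]]
1.6 [[182.0, 150.0], [174.0, 173.0], [249.0, 398.0], [249.0, 341.0]]
[ 682.7221894  -230.05690754  247.05691166] [-0.21026538  0.52473649 -1.02944565]
```

View pics/s4b.png

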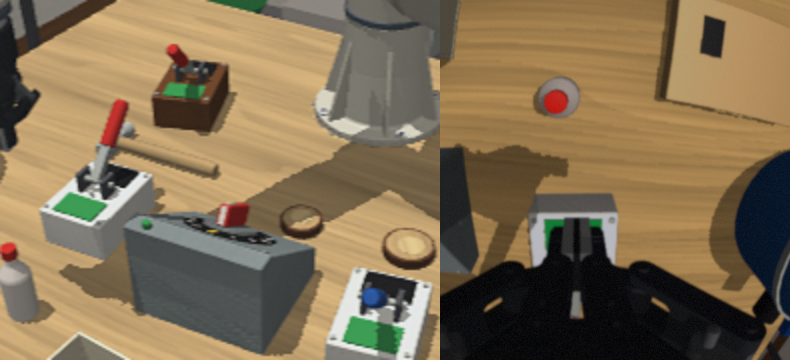

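Run:
```python
from h import *
for fn,d in(('s0',load('s0')),('s4',load('s4'))):
    h=cv2.cvtColor(d['img'],cv2.COLOR_RGB2HSV);m=(((h[:,:,0]<8)|(h[:,:,0]>172))&(h[:,:,1]>150)&(h[:,:,2]>70))[140:200,135:200].astype(np.uint8)
    n,l,s,c=cv2.connectedComponentsWithStats(m);i=1+s[1:,4].argmax();q=np.argwhere(l==i)[:,::-1]+[135,140]
    v=cv2.fitLine(q.astype(np.float32),cv2.DIST_L2,0,0.01,0.01).ravel();print(fn,c[i]+[135,140],np.degrees(np.arctan2(v[1],v[0]))%180,len(q))
d=load('s4');H=np.array([532,-235,85.]);x=np.array([.997,.08,0])
for L in(0,1.3,1.4,1.5,1.6):
    p=lambda s:np.array(proj(d,H+s*(np.sin(.8-L)*x+np.cos(.8-L)*np.array([0,0,1])));a,b=p(130),p(56);v=a-b;print(L,(a+b)/2,np.degrees(np.arctan2(v[1],v[0]))%180)
```

```text
File "<stdin>", line 8
    p=lambda s:np.array(proj(d,H+s*(np.sin(.8-L)*x+np.cos(.8-L)*np.array([0,0,1])));a,b=p(130),p(56);v=a-b;print(L,(a+b)/2,np.degrees(np.arctan2(v[1],v[0]))%180)
                                                                                   ^
SyntaxError: invalid syntax
```

Run:
```python
from h import *
for fn,d in(('s0',load('s0')),('s4',load('s4'))):
    h=cv2.cvtColor(d['img'],cv2.COLOR_RGB2HSV);m=(((h[:,:,0]<8)|(h[:,:,0]>172))&(h[:,:,1]>150)&(h[:,:,2]>70))[140:200,135:200].astype(np.uint8)
    n,l,s,c=cv2.connectedComponentsWithStats(m);i=1+s[1:,4].argmax();q=np.argwhere(l==i)[:,::-1]+[135,140]
    v=cv2.fitLine(q.astype(np.float32),cv2.DIST_L2,0,0.01,0.01).ravel();print(fn,c[i]+[135,140],np.degrees(np.arctan2(v[1],v[0]))%180,len(q))
d=load('s4');H=np.array([532,-235,85.]);x=np.array([.997,.08,0])
def p(s,L): return np.array(proj(d,H+s*(np.sin(.8-L)*x+np.cos(.8-L)*np.array([0,0,1]))))
for L in(0,1.3,1.4,1.5,1.6):
    a,b=p(130,L),p(56,L);v=a-b;print(L,(a+b)/2,np.degrees(np.arctan2(v[1],v[0]))%180)
```

```text
s0 [150.74657534 184.02054795] 17.67241 146
s4 [176.98214286 160.9702381 ] 108.752914 168
0 [151.60441834 184.13152788] 18.955651086304755
1.3 [173.62012983 160.12311319] 99.7760458307779
1.4 [175.3175699  160.24443575] 102.96287671979528
1.5 [176.92005023 160.6600722 ] 106.07721488156322
1.6 [178.41384975 161.35897154] 109.16437220993537
```

The lever's image angle of 108.8° matches 1.59 rad, fully off. The dial is at about 0.04, blue is untouched and the robot is clear.

```bash
python3 -c "
from rig import *
print(sign_off())"
```

```text
the job is handed in; nothing more can be done
None
```

I turned the dial back to zero (about +0.04 rad), then threw the red isolator fully off (about 1.59 rad), left the blue handle and loose items untouched, and handed the job in; no verdict came back.

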